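# Fit the filter cartridge to the worktop water dispenser

## Robot

A 6-joint arm with a two-finger parallel gripper is mounted at the origin on a cart in front of the work surface, level with it; the furniture and walls round the work are solid. World frame = base frame: x ahead of the robot, y to its left, z up, the work surface at z = 0. Lengths are in m, angles in rad, forces in N, time in s.
With the tool pointing down it reaches from about 0.35 to 0.975 m from the base axis. Payload 4.9 kg.
Tool frame: the origin (TCP) lies on the mounting face of the last link; the fingertips stand 173 mm ahead of it and the grasp point (between the pads) lies 155 mm ahead of it; z points along the fingers, y is the direction in which the jaws open and shut (so a half turn about z gives the same grasp; the last joint's range is limited). The gripper opens to 85 mm and grips with 20 to 120 N. Pads are 22 mm wide; open, the fingers measure 114 mm over their backs; the gripper's body (76 mm by 85 mm) begins 54 mm behind the grasp point. The pads swing forward as they close: fully open they stand 13 mm farther back than shut.
Start: joints at [1.205, 0.053, 1.613, -0, 1.476, -0.119], TCP at [0.153, 0.606, 0.405] pointing down, gripper open.
Joint ranges: [-3.01, 3.01], [-1.01, 2.22], [0.06, 2.58], [-1.02, 4.17], [0.09, 2.62], [-3.14, 3.14]. Speed limits (rad/s): [2.57, 2.57, 3.14, 3.14, 3.14, 3.14].

## Interface

Orientations are given as a unit quaternion [w, x, y, z].
In Python, from plant import manip gives the robot as it stands.
- The arm moves only by the tool play_rows, never from a script. Its argument "increments" is a list of rows, each an object with "offset": the shift along the tool's x, y, z in mm, a list of three; "twist": the turn about the tool's z in rad; "grip": the opening, from 0 (shut) to 1 (fully open). In form: [{"offset": [dx, dy, dz], "twist": twist, "grip": grip}, ...]. A call has 1 to 5 rows; each row is the pose to reach, as a shift and turn from the pose commanded when the call began, along the tool's axes at that moment; what a row does not reach only later rows make up. A row lasts 1/12 s, in which the tool goes at most 41.7 mm and 7.16 degrees, less where a joint would pass 70% of its speed; a pose out of reach is approached as far as the arm can. A call with a gripper value outside its range is refused whole. The fingers move at their own pace and stop on an object; the grip force is fixed at half the most. Time passes only in rows, so rows that repeat a pose let the fingers close. It gives the time, the measured TCP pose, the force and the opening at its end, in the units of the state.
- manip.state(): the state, without advancing time (a new reading comes with each control period).
- manip.grab_frame(name): name is "side" or "top"; returns the picture (384x512x3 uint8, blue, green, red); there is no depth.
- manip.get_calibration(name): a dict with "fx", "fy", "cx", "cy" (pixels), "T" (4x4, takes a point from camera to world coordinates). Camera axes: x right, y down, z forward; pixel columns grow to the right and rows downward; lengths in m; the calibration is good to about 2 mm. A picture is of the moment at which its call begins. get_calibration takes no time and is no camera call.
- manip.job_done(): hands the job in, once; it reports no verdict.
Trained networks look in the newest picture that a camera, given by its name, has taken for a name from the list of things; names that differ only in an ending like _2 or _b are one class to them, and where a whole thing is asked for, a point or a joint stands for the part that bears it (a point fixed in the world has none). Each returns a list of dicts, best first, with "p" (0 to 1); they miss things now and then, are a little off and sometimes report something else, mostly with a low value. They report only what shows in the picture. A call takes as long as a camera call. They do not tell look-alikes from the thing itself.
- manip.boxes_of(query, camera): "xyz" ([x, y, z] in m, in the coordinates of the camera as it stood for that picture, good to about 4 mm: the middle of the surface that is visible of it).
- manip.tip_of(query, camera): "xyz" ([x, y, z] in m, in the coordinates of the camera as it stood for that picture, good to about 4 mm: a listed point, or the origin of a listed thing).
The state is a dict: "time": time; "joint_pos": joint angles; "joint_vel": joint speeds; "joint_efforts": joint torques, N m; "tool_pos": TCP position; "tool_rot": TCP orientation; "contact_force": force on the tool from outside, world axes, zero at the start; "ft_torque": the same for the moment, N m; "gripper_width": opening from 0.0 (shut) to 1.0 (fully open).
Only numpy, scipy, OpenCV 4.12 (cv2) and the standard library are available. Lean on these libraries where they do the work, as an engineer would, in place of code of your own. Each camera call takes 0.05 s, during which the arm holds its last target. There are 200 camera calls.

## Task

Fit the loose filter cartridge into the water dispenser: its stem goes in right up to the flat grip, so first stand the cartridge upright on its stem end on the worktop and let go of it, then take it again from above by the grip. Put the stem down through the sprung shutter in the dispenser's top and feel about for the socket, which is hidden below and off to one side of the middle of the opening; when the stem drops in, push it on past the stiff seal until it bottoms. Let go, leaving the cartridge upright and fully home and the mug, cup, tub, can and teaspoon beside it where they are.

Things in the scene. Friction and masses are not known exactly. Their poses are not given: they have to be found in the camera images.
- cartridge_mid (a point): middle (half-way along the axis, and near enough the centre of mass) of the loose grey filter cartridge, 118 mm long, 0.16 kg: a round stem 28 mm thick, 84 mm long, and a flat ribbed grip on its end. z points along the axis from the stem's free end to the grip, y along the grip's width, x through its thickness. At the start it lies on the worktop on a broad face of the grip, axis level, 14 mm up
- cartridge_foot (a point): centre of the flat free end of the cartridge's stem (1.8 mm chamfer round it, two black O-rings near it), 59 mm from cartridge_mid; axes as there
- cartridge_grip (a point): centre of the cartridge's flat grip, a block 34 mm along the axis, 64 mm wide (y) and 28 mm thick (x); 101 mm from the stem's free end, 17 mm from the cartridge's top; axes as for cartridge_mid
- mouth (a point): middle of the square opening (56 x 56 mm), level with the flat top of the water dispenser, 120 mm above the worktop. The dispenser is fixed: a white box 150 mm (x) by 170 mm (y), tap and drip tray on its -x side; z is up. Two sprung leaves, hinged on the +y and -y edges and meeting in the middle, close the opening; they fold down with less than 2 N
- well (a point): point 36 mm under the middle of the opening, at the height of the flat, level, rigid, greased top of the swivelling manifold inside (it keeps its place in this job). In that top is one blind round socket, 30 mm wide with a plain edge, vertical, out of sight. It sits off-centre: its centre lies 4 to 12 mm from this point, in any direction. The stem enters it freely for 32 mm, then meets the seal
- seal (a joint): how far the stem has pushed down the seal at the bottom of the socket, in m: 0 as found, 0.014 on its stop. No spring: it moves only while pushed with some 9 N or more and stays where it is left. On the stop, the stem's free end is 82 mm below the dispenser's top and the grip's underside 2 mm above that top
- cartridge: the same cartridge; origin at the centre of the stem's free end, axes as for cartridge_mid
- mug: bystander: white mug 101 mm high, origin under its middle
- tub: bystander: round food tub 72 mm wide, 71 mm high, origin under its middle
- small_cup: bystander: small striped cup 49 mm high, origin under its middle
- can: bystander: drinks can 53 mm wide, 134 mm high, origin under its middle
- teaspoon: bystander: teaspoon 130 mm long lying on the worktop, origin under its middle
Not all that is in view belongs to the job. What is shaped like the cartridge but orange or pink is not meant.

How it is judged:
On the way, in this order (a step that is already met when the one before it is completed fails the run):
1. the cartridge stands upright on its stem end on the worktop, let go (height (world z) of cartridge_foot below 0.005 m and height (world z) of cartridge_grip above 0.098 m and angle between cartridge_mid's own z axis and vertical below 0.06 rad and contact force between cartridge and the fingers below 0.05 N), for 0.2 s.
2. the stem has dropped into the hidden socket (z of cartridge_foot in the frame of mouth below -0.046 m and horizontal distance between cartridge_foot and mouth below 0.025 m), for 0.05 s.
At the end, for the whole second after the job is handed in: The cartridge is upright (within 0.1 rad) in the dispenser's hidden socket, let go and at rest, its stem end at least 79.5 mm below the dispenser's top (82 mm is home) and the seal pushed down at least 12.5 of its 14 mm (value of joint seal above 0.0125 m and z of cartridge_foot in the frame of mouth below -0.0795 m and horizontal distance between cartridge_foot and mouth below 0.025 m and angle between cartridge_mid's own z axis and vertical below 0.1 rad and linear speed of cartridge below 0.02 m/s); the robot touches nothing.
It fails at once if a bystander is shoved or knocked over (moved more than 30 mm) (distance of any of mug, tub, small_cup, can, teaspoon from where it was at the start of the episode above 0.03 m).
It also fails if it takes over 72 s, if anything falls off the work surface, if the arm or the gripper's body presses on something with over 40 N, if the wrist force passes 120 N, or if a joint passes its speed limit or range.

## Working session

There is one attempt and no reset: what is moved stays moved. The work goes in short steps, Python scripts to look and compute and a tool call to move; the robot and the scene stay as the last step left them, time stands still between calls to the robot, and variables do not carry over. Pictures are saved under pics/ and viewed, about 8 in all and at most 12, crops included, and the job is handed in when it is done.

Besides the shell and the picture viewer there is one more tool, called after "Call:" as a command line: name --argument value ..., lists and objects as JSON in quotes. play_rows: Moves the arm, as the interface text tells. Its arguments: {"type":"object","properties":{"increments":{"type":"array"}},"required":["increments"]}

```bash
mkdir -p pics
cat > h.py <<'E'
from plant import manip
import numpy as np, cv2
def w(cam,p):
    T=np.array(manip.get_calibration(cam)["T"]);return T[:3,:3]@np.array(p)+T[:3,3]
def px(cam,P):
    c=manip.get_calibration(cam);T=np.array(c["T"]);p=T[:3,:3].T@(np.array(P)-T[:3,3])
    return np.array([c["fx"]*p[0]/p[2]+c["cx"],c["fy"]*p[1]/p[2]+c["cy"]])
def ray(cam,u,v,z):
    c=manip.get_calibration(cam);T=np.array(c["T"]);d=T[:3,:3]@np.array([(u-c["cx"])/c["fx"],(v-c["cy"])/c["fy"],1]);o=T[:3,3]
    return o+d*(z-o[2])/d[2]
E
python3 - <<'E'
from h import *
np.set_printoptions(precision=4,suppress=True)
ims=[manip.grab_frame(c) for c in("side","top")]
cv2.imwrite("pics/s.png",ims[0]);cv2.imwrite("pics/t.png",cv2.resize(ims[1],(768,576)))
for c in("side","top"):
  print(c,np.array(manip.get_calibration(c)["T"]))
  for q in("cartridge_foot","cartridge_grip","mouth","mug","can","tub","small_cup","teaspoon"):
    for r in manip.tip_of(q,c)[:4]: P=w(c,r["xyz"]);print(c,q,round(r["p"],2),P,px(c,P).round())
print(manip.state())
E
```

```text
side [[ 0.8971 -0.2238  0.3811 -0.0454]
 [-0.4418 -0.4356  0.7843 -1.1559]
 [-0.0095 -0.8719 -0.4896  0.7721]
 [ 0.      0.      0.      1.    ]]
side cartridge_foot 0.77 [0.2891 0.0277 0.0152] [204. 211.]
side cartridge_foot 0.72 [0.5277 0.1171 0.0123] [248. 190.]
side cartridge_foot 0.49 [0.4949 0.146  0.0176] [239. 188.]
side cartridge_grip 0.68 [0.4722 0.2472 0.0125] [226. 181.]
side cartridge_grip 0.53 [0.3833 0.0756 0.0169] [221. 200.]
side cartridge_grip 0.41 [0.5526 0.0134 0.0095] [263. 199.]
side mouth 0.74 [ 0.5859 -0.1342  0.1166] [288. 190.]
side mouth 0.58 [0.4728 0.2446 0.0141] [226. 181.]
side mug 0.6 [ 0.4034 -0.3532 -0.0028] [273. 261.]
side can 0.57 [0.7107 0.3593 0.0004] [260. 165.]
side tub 0.97 [ 0.5123 -0.479   0.0023] [321. 272.]
side small_cup 0.41 [ 0.6728  0.1423 -0.0003] [273. 183.]
side teaspoon 0.65 [ 0.3663 -0.0667  0.0011] [231. 221.]
top [[ 0.0269 -0.9842  0.1752  0.2278]
 [-0.9996 -0.0273  0.0002 -0.0671]
 [ 0.0046 -0.1751 -0.9845  1.5304]
 [ 0.      0.      0.      1.    ]]
top cartridge_foot 0.72 [0.2927 0.0292 0.017 ] [229. 258.]
top cartridge_foot
[... 491 characters left out ...]
up 0.57 [ 0.6736  0.1401 -0.0017] [201. 144.]
top small_cup 0.32 [0.5001 0.1507 0.0165] [194. 193.]
top small_cup 0.25 [ 0.5871 -0.1375  0.0846] [283. 165.]
top teaspoon 0.7 [ 0.3624 -0.062   0.0031] [258. 237.]
{'time': 0.9, 'joint_pos': array([ 1.205 ,  0.0527,  1.6129, -0.    ,  1.476 , -0.119 ]), 'joint_vel': array([ 0.0011, -0.0001,  0.001 ,  0.0018, -0.0004, -0.0011]), 'joint_efforts': array([  0.0005, -39.3703, -37.0458,  -0.0001,   0.0005,  -0.    ]), 'tool_pos': array([0.1527, 0.606 , 0.4047]), 'tool_rot': array([0.    , 0.1231, 0.9924, 0.    ]), 'contact_force': array([ 0.1324, -0.8954,  0.192 ]), 'ft_torque': array([-0.0186, -0.0177, -0.0126]), 'gripper_width': 1.0009687266709657}
```

View pics/s.png

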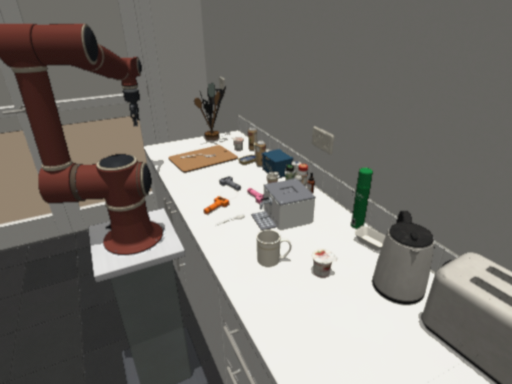

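View pics/t.png

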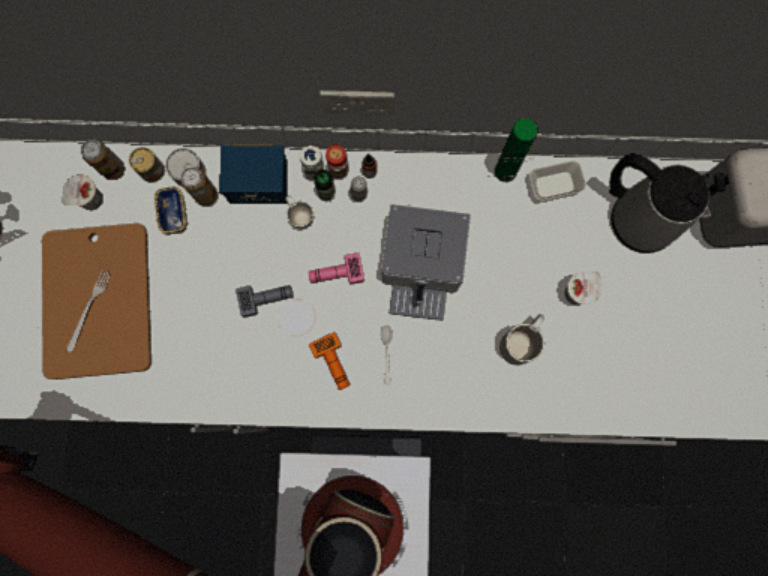

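Candidates in the top picture (768×576 view) are: grey grip (246,300) with its foot at (291,292), pink (352,268), and orange (326,345). The grey one is the target. Next is a close crop to check that choice.

Run:
```python
from h import *
np.set_printoptions(precision=4,suppress=True)
im=cv2.imread("pics/t.png");im=cv2.resize(im,(512,384)) if 0 else manip.grab_frame("top")
x0,y0,x1,y1=140,160,250,240
cr=cv2.resize(im[y0:y1,x0:x1],None,fx=7,fy=7,interpolation=cv2.INTER_CUBIC);cv2.imwrite("pics/c.png",cr)
sub=im[182:214,152:200].astype(int);m=((sub.max(2)<120)).astype(np.uint8)
n,l,st,ce=cv2.connectedComponentsWithStats(m);k=1+st[1:,4].argmax();print(st[k],ce[k])
ys,xs=np.nonzero(l==k);P=np.array([ray("top",x+152,y+182,0.02)[:2] for x,y in zip(xs,ys)])
c=P.mean(0);u,s,v=np.linalg.svd(P-c);a=v[0]*(1 if v[0][1]>0 else -1);pr=(P-c)@a;q=(P-c)@np.array([-a[1],a[0]])
print("centroid",c,"axis",a,"ang",np.degrees(np.arctan2(a[1],a[0])),"ext",pr.min(),pr.max())
print("top end",c+a*pr.max(),"foot",c+a*pr.min())
g=pr>pr.max()-0.03;print("lat grip",q[g].min(),q[g].max(),"stem",q[~g].min(),q[~g].max())
from scipy.spatial.transform import Rotation as R
r=manip.state()["tool_rot"];print(R.from_quat([*r[1:],r[0]]).as_matrix())
for c in("side","top"):
  for qn in("mouth","cartridge_grip","cartridge_mid"):
    r=manip.tip_of(qn,c)
    print(c,qn,[(w(c,x["xyz"]),round(x["p"],2)) for x in r[:3]])
```

```text
[  5   8  39  22 463] [21.0043 16.594 ]
centroid [0.4787 0.2182] axis [-0.2554  0.9668] ang 104.7963381023711 ext -0.07234530643183494 0.0486110601399542
top end [0.4663 0.2652] foot [0.4972 0.1482]
lat grip -0.03474697392579958 0.03422877544304837 stem -0.0332505684872229 0.032238433286196126
[[-0.9697  0.2442 -0.    ]
 [ 0.2442  0.9697 -0.    ]
 [ 0.     -0.     -1.    ]]
side mouth [(array([ 0.5859, -0.1342,  0.1166]), 0.74), (array([0.4728, 0.2446, 0.0141]), 0.58)]
side cartridge_grip [(array([0.4722, 0.2472, 0.0125]), 0.68), (array([0.3833, 0.0756, 0.0169]), 0.53), (array([0.5526, 0.0134, 0.0095]), 0.41)]
side cartridge_mid [(array([0.4822, 0.2038, 0.0115]), 0.73), (array([0.345 , 0.0526, 0.0163]), 0.53), (array([0.5437, 0.0539, 0.0132]), 0.51)]
top mouth [(array([ 0.5893, -0.1364,  0.1216]), 0.69)]
top cartridge_grip [(array([0.4742, 0.2496, 0.011 ]), 0.87), (array([0.5504, 0.0173, 0.0169]), 0.73), (array([0.3802, 0.0721, 0.0123]), 0.59)]
top cartridge_mid [(array([0.3454, 0.0558, 0.017 ]), 0.85), (array([0.4811, 0.2106, 0.0149]), 0.59), (array([0.5442, 0.0595, 0.012 ]), 0.58)]
```

View pics/c.png

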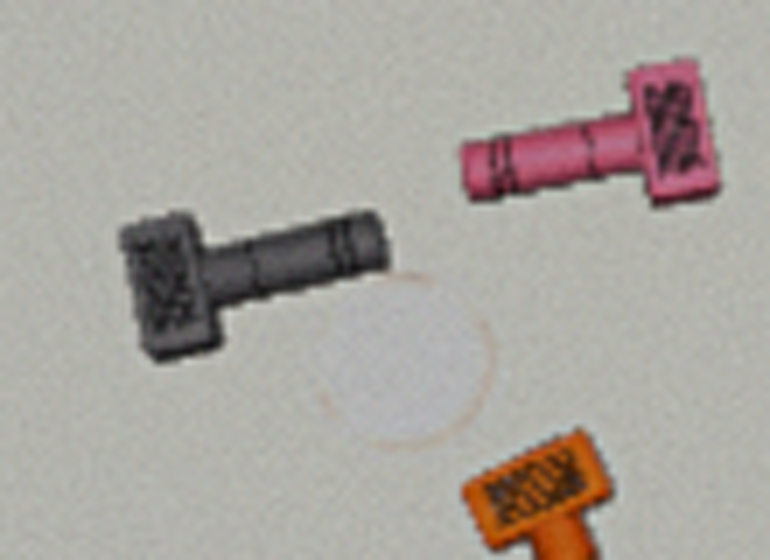

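The crop confirms it. The grey cartridge has its grip at crop (170,285) and its stem's free end at (385,240), and the pink and orange look-alikes are clearly separate. I'm moving above the grip, then turning.

Call:
play_rows --increments '[{"offset": [-26, -18, 7], "twist": 0, "grip": 1}, {"offset": [-52, -35, 14], "twist": 0, "grip": 1}, {"offset": [-79, -53, 21], "twist": 0, "grip": 1}, {"offset": [-105, -70, 28], "twist": 0, "grip": 1}, {"offset": [-131, -88, 35], "twist": 0, "grip": 1}]'

```text
time: 1.67
tool_pos: [0.2589, 0.4876, 0.3695]
tool_rot: [0.0, 0.123, 0.992, 0.0]
contact_force: [0.9, 0.3, -0.3]
gripper_width: 0.998
```

Call:
play_rows --increments '[{"offset": [-26, -18, 7], "twist": 0, "grip": 1}, {"offset": [-52, -35, 14], "twist": 0, "grip": 1}, {"offset": [-79, -53, 21], "twist": 0, "grip": 1}, {"offset": [-105, -70, 28], "twist": 0, "grip": 1}, {"offset": [-131, -88, 35], "twist": 0, "grip": 1}]'

```text
time: 2.08
tool_pos: [0.3646, 0.3701, 0.3346]
tool_rot: [0.0, 0.123, 0.992, 0.0]
contact_force: [0.2, 0.5, -0.2]
gripper_width: 0.997
```

Call:
play_rows --increments '[{"offset": [-26, -18, 7], "twist": 0, "grip": 1}, {"offset": [-52, -35, 14], "twist": 0, "grip": 1}, {"offset": [-79, -53, 21], "twist": 0, "grip": 1}, {"offset": [-105, -70, 28], "twist": 0, "grip": 1}, {"offset": [-131, -88, 35], "twist": 0, "grip": 1}]'

```text
time: 2.5
tool_pos: [0.4702, 0.2527, 0.2997]
tool_rot: [0.0, 0.123, 0.992, 0.0]
contact_force: [1.6, 0.5, -0.4]
gripper_width: 1.001
```

Call:
play_rows --increments '[{"offset": [0, 0, 0], "twist": 0.107, "grip": 1}, {"offset": [0, 0, 0], "twist": 0.213, "grip": 1}, {"offset": [0, 0, 0], "twist": 0.32, "grip": 1}, {"offset": [0, 0, 0], "twist": 0.426, "grip": 1}, {"offset": [0, 0, 0], "twist": 0.533, "grip": 1}]'

```text
time: 2.92
tool_pos: [0.4694, 0.2539, 0.2998]
tool_rot: [0.0, 0.383, 0.924, 0.0]
contact_force: [0.2, -0.7, -0.4]
gripper_width: 1.001
```

Call:
play_rows --increments '[{"offset": [0, 0, 0], "twist": 0.107, "grip": 1}, {"offset": [0, 0, 0], "twist": 0.213, "grip": 1}, {"offset": [0, 0, 0], "twist": 0.32, "grip": 1}, {"offset": [0, 0, 0], "twist": 0.426, "grip": 1}, {"offset": [0, 0, 0], "twist": 0.533, "grip": 1}]'

```text
time: 3.33
tool_pos: [0.4693, 0.254, 0.2998]
tool_rot: [0.0, 0.612, 0.791, 0.0]
contact_force: [-0.2, 0.4, 0.4]
gripper_width: 0.999
```

Call:
play_rows --increments '[{"offset": [0, 0, 25], "twist": 0, "grip": 0.95}, {"offset": [0, 0, 50], "twist": 0, "grip": 0.92}, {"offset": [0, 0, 75], "twist": 0, "grip": 0.9}, {"offset": [0, 0, 95], "twist": 0, "grip": 0.9}, {"offset": [0, 0, 110], "twist": 0, "grip": 0.9}]'

```text
time: 3.75
tool_pos: [0.4685, 0.2538, 0.1876]
tool_rot: [-0.001, 0.61, 0.792, -0.001]
contact_force: [-0.2, 0.7, -0.2]
gripper_width: 0.896
```

Call:
play_rows --increments '[{"offset": [0, 0, 6], "twist": 0, "grip": 0.9}, {"offset": [0, 0, 12], "twist": 0, "grip": 0.9}, {"offset": [0, 0, 18], "twist": 0, "grip": 0.9}, {"offset": [0, 0, 20], "twist": 0, "grip": 0.9}, {"offset": [0, 0, 20], "twist": 0, "grip": 0.88}]'

```text
time: 4.17
tool_pos: [0.4695, 0.2541, 0.1699]
tool_rot: [0.0, 0.61, 0.792, 0.0]
contact_force: [-1.0, 0.1, -0.3]
gripper_width: 0.878
```

Call:
play_rows --increments '[{"offset": [0, 0, 0], "twist": 0, "grip": 0.82}, {"offset": [0, 0, 0], "twist": 0, "grip": 0.79}, {"offset": [0, 0, 0], "twist": 0, "grip": 0.77}, {"offset": [0, 0, 0], "twist": 0, "grip": 0.75}, {"offset": [0, 0, 0], "twist": 0, "grip": 0.74}]'

```text
time: 4.58
tool_pos: [0.4695, 0.2541, 0.1703]
tool_rot: [0.0, 0.61, 0.792, 0.0]
contact_force: [-1.1, -0.9, 3.6]
gripper_width: 0.744
```

Call:
play_rows --increments '[{"offset": [0, 0, -1], "twist": 0, "grip": 0.73}, {"offset": [0, 0, -1], "twist": 0, "grip": 0.73}, {"offset": [0, 0, -5], "twist": 0, "grip": 0.73}, {"offset": [-1, 0, -12], "twist": 0, "grip": 0.73}, {"offset": [-3, 0, -20], "twist": 0, "grip": 0.73}]'

```text
time: 5.0
tool_pos: [0.4697, 0.251, 0.1897]
tool_rot: [-0.0, 0.61, 0.792, -0.001]
contact_force: [0.3, 0.6, -1.1]
gripper_width: 0.744
```

```bash
cat > see.py <<'E'
from h import *
import sys
np.set_printoptions(precision=4,suppress=True)
T=manip.state()["tool_pos"];n=sys.argv[1];g=np.array([T[0],T[1],max(T[2]-0.16,0)])
if len(sys.argv)>2: g=np.array([float(v) for v in sys.argv[2:5]])
o=[]
for c in("side","top"):
    im=manip.grab_frame(c);u,v=px(c,g).astype(int);h=45
    y0=min(max(v-h,0),384-2*h);x0=min(max(u-h,0),512-2*h)
    o.append(cv2.resize(im[y0:y0+2*h,x0:x0+2*h],(390,390),interpolation=cv2.INTER_CUBIC));print(c,"crop origin",x0,y0,"scale",390/2/h)
    for q in("cartridge_foot","cartridge_grip"):
        for r in manip.tip_of(q,c)[:4]:
            P=w(c,r["xyz"])
            if np.linalg.norm(P[:2]-g[:2])<0.13: print(c,q,round(r["p"],2),P)
cv2.imwrite(f"pics/{n}.png",np.hstack(o))
s=manip.state();print(s["tool_pos"],s["contact_force"],s["ft_torque"],s["gripper_width"])
E
python3 see.py v1
```

```text
side crop origin 179 132 scale 4.333333333333333
side cartridge_foot 0.7 [0.4948 0.1441 0.0349]
side cartridge_grip 0.64 [0.4758 0.2449 0.033 ]
top crop origin 117 155 scale 4.333333333333333
top cartridge_foot 0.77 [0.4997 0.1476 0.0361]
top cartridge_grip 0.65 [0.4751 0.2472 0.0313]
[0.47   0.2511 0.1896] [ 0.1522 -0.5059 -0.9339] [ 0.0209  0.0421 -0.0316] 0.7398760439555305
```

View pics/v1.png

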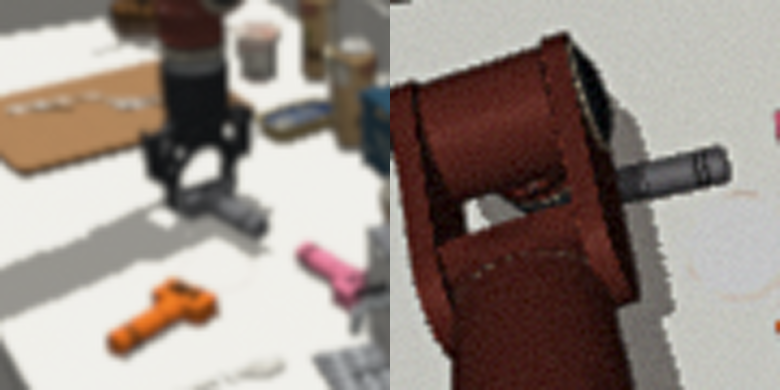

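The cartridge is held level, with the foot and grip both about 20 mm up, so it doesn't droop at this squeeze. I'll loosen the grip in small steps to let it swing.

Call:
play_rows --increments '[{"offset": [0, 0, 0], "twist": 0, "grip": 0.735}, {"offset": [0, 0, 0], "twist": 0, "grip": 0.738}, {"offset": [0, 0, 0], "twist": 0, "grip": 0.741}, {"offset": [0, 0, 0], "twist": 0, "grip": 0.743}, {"offset": [0, 0, 0], "twist": 0, "grip": 0.743}]'

```text
time: 5.72
tool_pos: [0.47, 0.2511, 0.1896]
tool_rot: [-0.0, 0.61, 0.792, -0.0]
contact_force: [-0.6, -0.1, -2.1]
gripper_width: 0.746
```

```bash
python3 see.py v2
```

```text
side crop origin 179 132 scale 4.333333333333333
side cartridge_foot 0.73 [0.4965 0.1444 0.0348]
side cartridge_grip 0.52 [0.476  0.244  0.0319]
top crop origin 117 155 scale 4.333333333333333
top cartridge_foot 0.79 [0.4991 0.147  0.0333]
top cartridge_grip 0.66 [0.4728 0.2454 0.0357]
[0.4701 0.2511 0.1897] [ 0.7532 -0.8971 -1.2988] [0.0552 0.0517 0.0377] 0.7403229261750357
```

Call:
play_rows --increments '[{"offset": [0, 0, 0], "twist": 0, "grip": 0.744}, {"offset": [0, 0, 0], "twist": 0, "grip": 0.745}, {"offset": [0, 0, 0], "twist": 0, "grip": 0.746}, {"offset": [0, 0, 0], "twist": 0, "grip": 0.747}, {"offset": [0, 0, 0], "twist": 0, "grip": 0.747}]'

```text
time: 6.43
tool_pos: [0.4701, 0.2511, 0.1897]
tool_rot: [0.0, 0.61, 0.792, 0.0]
contact_force: [0.2, 0.2, -1.1]
gripper_width: 0.747
```

```bash
python3 see.py v3
```

```text
side crop origin 179 132 scale 4.333333333333333
side cartridge_foot 0.7 [0.4994 0.1444 0.0348]
side cartridge_grip 0.7 [0.473  0.2467 0.0334]
top crop origin 117 155 scale 4.333333333333333
top cartridge_foot 0.69 [0.4973 0.1487 0.0325]
top cartridge_foot 0.32 [0.4834 0.2019 0.034 ]
top cartridge_grip 0.79 [0.4753 0.2479 0.0313]
[0.47   0.2511 0.1897] [-0.1845  0.3307 -1.2428] [ 0.0368  0.0748 -0.0269] 0.7513527581507893
```

Call:
play_rows --increments '[{"offset": [0, 0, 0], "twist": 0, "grip": 0.748}, {"offset": [0, 0, 0], "twist": 0, "grip": 0.749}, {"offset": [0, 0, 0], "twist": 0, "grip": 0.75}, {"offset": [0, 0, 0], "twist": 0, "grip": 0.751}, {"offset": [0, 0, 0], "twist": 0, "grip": 0.751}]'

```text
time: 7.15
tool_pos: [0.4702, 0.2512, 0.1899]
tool_rot: [0.0, 0.61, 0.792, 0.0]
contact_force: [0.1, 0.2, 0.4]
gripper_width: 0.752
```

```bash
python3 see.py v4
```

```text
side crop origin 179 132 scale 4.333333333333333
side cartridge_foot 0.48 [0.4959 0.1499 0.0135]
side cartridge_grip 0.75 [0.4706 0.2489 0.0136]
top crop origin 117 155 scale 4.333333333333333
top cartridge_foot 0.67 [0.4983 0.1518 0.0193]
top cartridge_grip 0.45 [0.4728 0.2501 0.0171]
[0.4701 0.2512 0.1898] [ 0.3478  0.364  -0.8142] [-0.0358  0.0027 -0.0345] 0.7502459305369815
```

Call:
play_rows --increments '[{"offset": [0, 0, 0], "twist": 0, "grip": 0.752}, {"offset": [0, 0, 0], "twist": 0, "grip": 0.753}, {"offset": [0, 0, 0], "twist": 0, "grip": 0.754}, {"offset": [0, 0, 0], "twist": 0, "grip": 0.754}, {"offset": [0, 0, 0], "twist": 0, "grip": 0.754}]'

```text
time: 7.87
tool_pos: [0.47, 0.2511, 0.1897]
tool_rot: [-0.0, 0.61, 0.792, -0.0]
contact_force: [-0.7, 0.5, 0.2]
gripper_width: 0.756
```

```bash
python3 see.py v5
```

```text
side crop origin 179 132 scale 4.333333333333333
side cartridge_foot 0.47 [0.4998 0.1507 0.0119]
side cartridge_grip 0.61 [0.473  0.2453 0.0165]
top crop origin 117 155 scale 4.333333333333333
top cartridge_foot 0.49 [0.4992 0.1542 0.0174]
top cartridge_foot 0.37 [0.4735 0.2523 0.014 ]
top cartridge_grip 0.7 [0.4735 0.2512 0.0138]
[0.47   0.2511 0.1897] [0.3478 0.2244 0.0812] [ 0.0991  0.0053 -0.0271] 0.7555355202425023
```

Loosening dropped it flat on the worktop, so nothing was lost. Next I'll pinch lightly at the very end of the grip with a small patch, and lift along an arc so the foot stays down as the pivot.

Call:
play_rows --increments '[{"offset": [0, 0, 0], "twist": 0, "grip": 0.8}, {"offset": [4, 0, 0], "twist": 0, "grip": 0.82}, {"offset": [9, 0, 3], "twist": 0, "grip": 0.82}, {"offset": [9, 0, 6], "twist": 0, "grip": 0.78}, {"offset": [9, 0, 6], "twist": 0, "grip": 0.76}]'

```text
time: 8.58
tool_pos: [0.4673, 0.2601, 0.1828]
tool_rot: [-0.0, 0.61, 0.792, -0.0]
contact_force: [-0.3, 0.3, 0.2]
gripper_width: 0.761
```

Call:
play_rows --increments '[{"offset": [0, 0, 0], "twist": 0, "grip": 0.75}, {"offset": [0, 0, 0], "twist": 0, "grip": 0.748}, {"offset": [0, 0, 0], "twist": 0, "grip": 0.748}, {"offset": [0, 0, -3], "twist": 0, "grip": 0.748}, {"offset": [0, 0, -6], "twist": 0, "grip": 0.748}]'

```text
time: 9.0
tool_pos: [0.4676, 0.2596, 0.1896]
tool_rot: [-0.0, 0.61, 0.792, -0.0]
contact_force: [-0.4, -0.5, -1.2]
gripper_width: 0.749
```

Call:
play_rows --increments '[{"offset": [0, 0, -4], "twist": 0, "grip": 0.748}, {"offset": [-1, 0, -8], "twist": 0, "grip": 0.748}, {"offset": [-2, 0, -12], "twist": 0, "grip": 0.748}, {"offset": [-3, 0, -18], "twist": 0, "grip": 0.748}, {"offset": [-5, 0, -24], "twist": 0, "grip": 0.748}]'

```text
time: 9.42
tool_pos: [0.469, 0.2549, 0.2143]
tool_rot: [0.0, 0.61, 0.792, 0.0]
contact_force: [0.5, 0.1, -0.8]
gripper_width: 0.75
```

```bash
python3 see.py v6
```

```text
side crop origin 179 127 scale 4.333333333333333
side cartridge_foot 0.61 [0.4969 0.1513 0.0124]
side cartridge_grip 0.67 [0.4838 0.2065 0.0264]
side cartridge_grip 0.48 [0.473  0.2474 0.0409]
top crop origin 114 154 scale 4.333333333333333
top cartridge_foot 0.74 [0.4989 0.1567 0.0119]
top cartridge_grip 0.61 [0.4749 0.25   0.0401]
top cartridge_grip 0.18 [0.4992 0.1534 0.0123]
[0.4691 0.2551 0.2138] [ 0.9016  0.3366 -0.6537] [ 0.0887 -0.0771  0.08  ] 0.7498389939747915
```

View pics/v6.png

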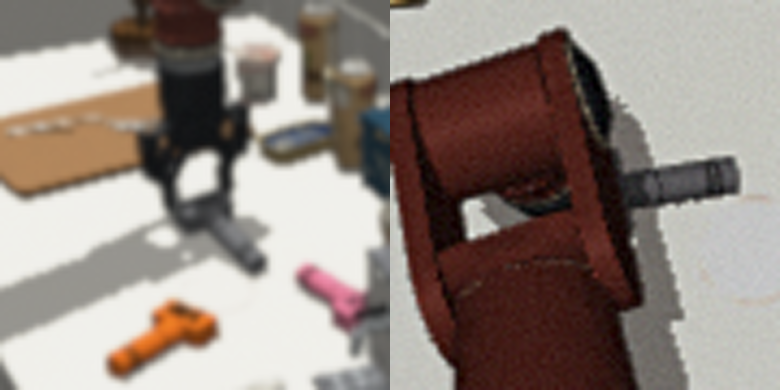

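It works: the grip is up at z≈0.041 with the foot still on the worktop (crop (255,262), left half). I'm continuing the arc.

Call:
play_rows --increments '[{"offset": [-3, 0, -5], "twist": 0, "grip": 0.748}, {"offset": [-6, 0, -10], "twist": 0, "grip": 0.748}, {"offset": [-9, 0, -14], "twist": 0, "grip": 0.748}, {"offset": [-12, 0, -19], "twist": 0, "grip": 0.748}, {"offset": [-16, 0, -23], "twist": 0, "grip": 0.748}]'

```text
time: 10.13
tool_pos: [0.4732, 0.2392, 0.2374]
tool_rot: [-0.0, 0.61, 0.792, 0.0]
contact_force: [0.1, 0.5, -0.2]
gripper_width: 0.751
```

Call:
play_rows --increments '[{"offset": [-4, 0, -4], "twist": 0, "grip": 0.748}, {"offset": [-8, 0, -8], "twist": 0, "grip": 0.748}, {"offset": [-12, 0, -12], "twist": 0, "grip": 0.748}, {"offset": [-16, 0, -15], "twist": 0, "grip": 0.748}, {"offset": [-20, 0, -18], "twist": 0, "grip": 0.748}]'

```text
time: 10.55
tool_pos: [0.4784, 0.2198, 0.2551]
tool_rot: [0.0, 0.61, 0.792, 0.0]
contact_force: [-0.6, -0.7, -0.7]
gripper_width: 0.748
```

```bash
python3 see.py v7
```

```text
side crop origin 183 121 scale 4.333333333333333
side cartridge_foot 0.48 [0.4972 0.1462 0.0064]
side cartridge_grip 0.7 [0.4809 0.2165 0.0799]
top crop origin 123 149 scale 4.333333333333333
top cartridge_foot 0.83 [0.5291 0.1144 0.01  ]
top cartridge_foot 0.66 [0.4846 0.1938 0.0516]
top cartridge_foot 0.6 [0.4976 0.1497 0.0102]
top cartridge_grip 0.48 [0.4842 0.2236 0.0779]
[0.4783 0.2203 0.2548] [-0.9952  0.4     0.1084] [-0.0072 -0.1508  0.0284] 0.7490328913684927
```

Call:
play_rows --increments '[{"offset": [-5, 0, -3], "twist": 0, "grip": 0.748}, {"offset": [-10, 0, -6], "twist": 0, "grip": 0.748}, {"offset": [-15, 0, -9], "twist": 0, "grip": 0.748}, {"offset": [-21, 0, -11.5], "twist": 0, "grip": 0.748}, {"offset": [-26, 0, -13.5], "twist": 0, "grip": 0.748}]'

```text
time: 11.27
tool_pos: [0.485, 0.1943, 0.2685]
tool_rot: [0.0, 0.61, 0.792, -0.0]
contact_force: [0.1, -0.8, -0.7]
gripper_width: 0.751
```

Call:
play_rows --increments '[{"offset": [-5, 0, -1.5], "twist": 0, "grip": 0.748}, {"offset": [-9, 0, -3], "twist": 0, "grip": 0.748}, {"offset": [-14, 0, -4], "twist": 0, "grip": 0.748}, {"offset": [-19, 0, -5], "twist": 0, "grip": 0.748}, {"offset": [-23, 0, -6], "twist": 0, "grip": 0.748}]'

```text
time: 11.68
tool_pos: [0.4909, 0.1722, 0.2744]
tool_rot: [0.0, 0.61, 0.792, 0.0]
contact_force: [-0.0, 0.2, -0.0]
gripper_width: 0.749
```

```bash
python3 see.py v8
```

```text
side crop origin 189 121 scale 4.333333333333333
side cartridge_foot 0.58 [0.5303 0.1164 0.014 ]
side cartridge_foot 0.55 [0.4984 0.1466 0.0039]
side cartridge_grip 0.53 [0.4933 0.1794 0.098 ]
side cartridge_grip 0.35 [0.4923 0.1618 0.0594]
top crop origin 137 144 scale 4.333333333333333
top cartridge_foot 0.79 [0.5281 0.1128 0.0129]
top cartridge_foot 0.43 [0.4973 0.1464 0.0037]
top cartridge_grip 0.38 [0.4911 0.1824 0.0981]
[0.4907 0.1729 0.2742] [ 0.4228 -0.2851 -0.2187] [-0.0158 -0.0807  0.0347] 0.7517216893962565
```

View pics/v8.png

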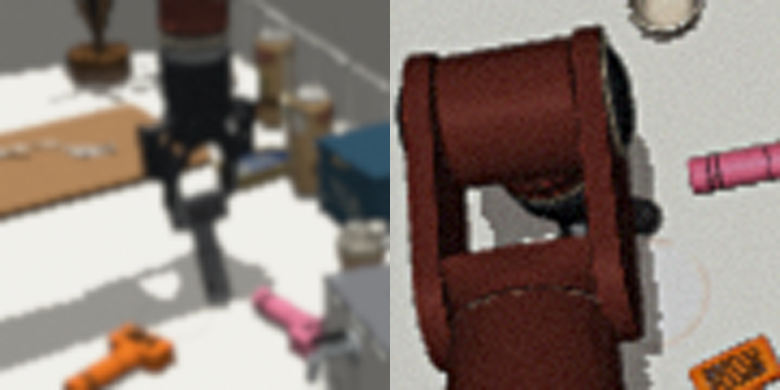

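Call:
play_rows --increments '[{"offset": [-7, 0, -1], "twist": 0, "grip": 0.748}, {"offset": [-14, 0, -1.5], "twist": 0, "grip": 0.748}, {"offset": [-21, 0, -1.5], "twist": 0, "grip": 0.748}, {"offset": [-27, 0, -1], "twist": 0, "grip": 0.748}, {"offset": [-32, 0, 0], "twist": 0, "grip": 0.748}]'

```text
time: 12.4
tool_pos: [0.4993, 0.141, 0.2746]
tool_rot: [0.0, 0.611, 0.792, 0.0]
contact_force: [0.0, 0.1, 3.3]
gripper_width: 0.747
```

```bash
python3 see.py v9; python3 see.py v9b
```

```text
side crop origin 194 123 scale 4.333333333333333
side cartridge_foot 0.73 [ 0.4985  0.1444 -0.    ]
side cartridge_foot 0.58 [0.5316 0.1182 0.0144]
side cartridge_grip 0.6 [0.501  0.1497 0.0997]
top crop origin 147 142 scale 4.333333333333333
top cartridge_foot 0.82 [0.529  0.1148 0.0142]
[0.4991 0.1419 0.2746] [ 0.5213 -0.2318  3.7561] [-0.1184 -0.0218  0.0382] 0.7529662709654069
side crop origin 194 123 scale 4.333333333333333
side cartridge_foot 0.73 [0.4967 0.1414 0.0002]
side cartridge_foot 0.51 [0.5327 0.1157 0.015 ]
side cartridge_grip 0.68 [0.5013 0.1489 0.0997]
top crop origin 147 142 scale 4.333333333333333
top cartridge_foot 0.77 [0.5296 0.1132 0.0133]
[0.499  0.142  0.2746] [-0.7051 -1.2417  5.0793] [-0.108  -0.0438  0.0433] 0.747517716780499
```

View pics/v9.png

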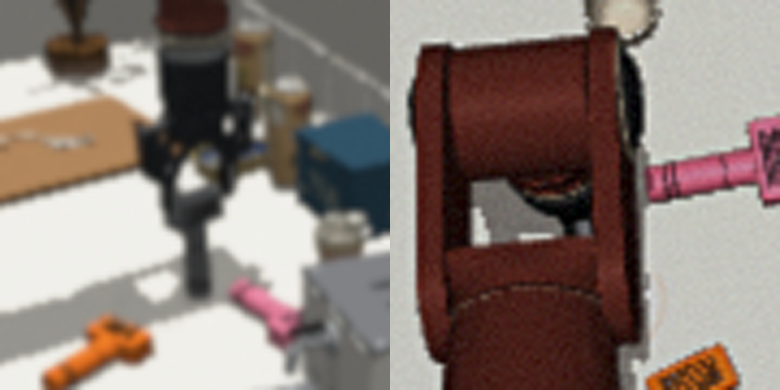

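Nearly upright, leaning about 4° with the foot on the worktop. A small final nudge, then I release.

Call:
play_rows --increments '[{"offset": [-2, 0, 0], "twist": 0, "grip": 0.748}, {"offset": [-4, 0, 0], "twist": 0, "grip": 0.748}, {"offset": [-4, 0, 0], "twist": 0, "grip": 0.75}, {"offset": [-4, 0, 0], "twist": 0, "grip": 0.752}, {"offset": [-4, 0, 0], "twist": 0, "grip": 0.755}]'

```text
time: 13.42
tool_pos: [0.4995, 0.1379, 0.2734]
tool_rot: [-0.001, 0.61, 0.792, -0.001]
contact_force: [-0.2, 0.1, -0.3]
gripper_width: 0.755
```

Call:
play_rows --increments '[{"offset": [0, 0, 0], "twist": 0, "grip": 0.76}, {"offset": [0, 0, 0], "twist": 0, "grip": 0.78}, {"offset": [0, 0, 0], "twist": 0, "grip": 0.83}, {"offset": [0, 0, 0], "twist": 0, "grip": 0.9}, {"offset": [0, 0, 0], "twist": 0, "grip": 0.95}]'

```text
time: 13.83
tool_pos: [0.4999, 0.138, 0.2742]
tool_rot: [-0.0, 0.61, 0.792, -0.0]
contact_force: [-0.5, -0.3, -0.2]
gripper_width: 0.948
```

Call:
play_rows --increments '[{"offset": [0, 0, 0], "twist": 0, "grip": 0.95}, {"offset": [0, 0, 0], "twist": 0, "grip": 0.95}, {"offset": [0, 0, 0], "twist": 0, "grip": 0.95}, {"offset": [0, 0, 0], "twist": 0, "grip": 0.95}, {"offset": [0, 0, 0], "twist": 0, "grip": 0.95}]'

```text
time: 14.25
tool_pos: [0.4999, 0.138, 0.2742]
tool_rot: [-0.0, 0.61, 0.792, 0.0]
contact_force: [-0.0, 0.2, 0.9]
gripper_width: 0.953
```

```bash
python3 see.py v10;python3 see.py v10
python3 - <<'E'
from h import *
for k in range(3):
  for c in("side","top"):
    manip.grab_frame(c);print(c,[(w(c,r["xyz"]).round(4),round(r["p"],2)) for r in manip.tip_of("mouth",c)[:1]+manip.tip_of("well",c)[:1]])
E
```

```text
side crop origin 194 123 scale 4.333333333333333
side cartridge_foot 0.73 [ 0.4972  0.142  -0.0004]
side cartridge_foot 0.45 [0.5299 0.1132 0.0148]
side cartridge_grip 0.54 [0.5036 0.1449 0.1031]
top crop origin 148 142 scale 4.333333333333333
top cartridge_foot 0.86 [0.527  0.116  0.0145]
[0.4999 0.138  0.2742] [ 0.4666  1.1492 -1.2833] [ 0.0219  0.0047 -0.0235] 0.9505645535494139
side crop origin 194 123 scale 4.333333333333333
side cartridge_foot 0.77 [ 0.4961  0.1426 -0.0033]
side cartridge_foot 0.56 [0.5316 0.1171 0.0136]
side cartridge_foot 0.48 [0.4993 0.1407 0.057 ]
side cartridge_grip 0.68 [0.5012 0.1425 0.1017]
top crop origin 148 142 scale 4.333333333333333
top cartridge_foot 0.84 [0.5272 0.1121 0.0122]
top cartridge_grip 0.77 [0.5506 0.0185 0.016 ]
[0.4999 0.138  0.2742] [-0.0897  0.4983  0.8729] [ 0.0118  0.0357 -0.0403] 0.9501989443035472
side [(array([ 0.5888, -0.135 ,  0.1184]), 0.79), (array([ 0.5858, -0.1403,  0.0816]), 0.96)]
top [(array([ 0.592 , -0.1368,  0.1213]), 0.84), (array([ 0.5117, -0.4769, -0.0014]), 0.69)]
side [(array([ 0.5906, -0.1325,  0.1179]), 0.8), (array([ 0.5874, -0.1406,  0.0824]), 0.72)]
top [(array([ 0.587 , -0.1344,  0.1212]), 0.67), (array([ 0.5845, -0.1354,  0.0827]), 0.67)]
side [(array([ 0.5904, -0.1351,  0.1215]), 0.88), (array([ 0.5842, -0.1385,  0.0842]), 0.61)]
top [(array([ 0.5904, -0.1358,  0.1234]), 0.86), (array([ 0.5867, -0.136 ,  0.0848]), 0.94)]
```

View pics/v10.png

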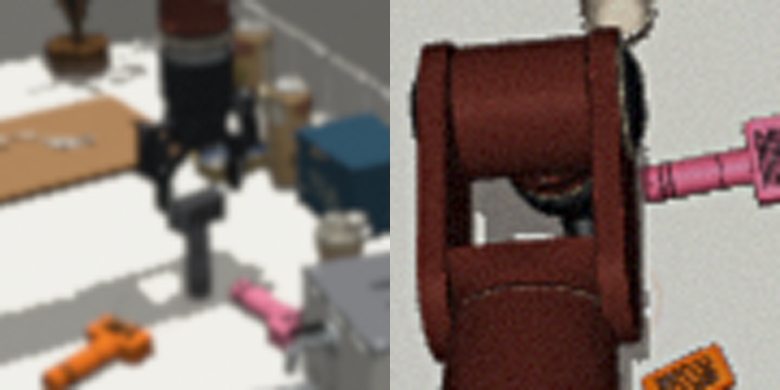

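The cartridge is standing free and upright (foot z≈0, grip z≈0.102). Now I take it from above, slightly above the grip's middle, and lift.

Call:
play_rows --increments '[{"offset": [2, 0, 4], "twist": 0, "grip": 0.95}, {"offset": [4, 0, 9], "twist": 0, "grip": 0.95}, {"offset": [5, 0, 13], "twist": 0, "grip": 0.95}, {"offset": [5, 0, 17], "twist": 0, "grip": 0.92}, {"offset": [5, 0, 17], "twist": 0, "grip": 0.86}]'

```text
time: 16.17
tool_pos: [0.498, 0.1429, 0.2557]
tool_rot: [-0.001, 0.61, 0.792, -0.001]
contact_force: [0.6, -0.3, -0.4]
gripper_width: 0.859
```

Call:
play_rows --increments '[{"offset": [0, 0, 0], "twist": 0, "grip": 0.8}, {"offset": [0, 0, 0], "twist": 0, "grip": 0.77}, {"offset": [0, 0, 0], "twist": 0, "grip": 0.75}, {"offset": [0, 0, 0], "twist": 0, "grip": 0.72}, {"offset": [0, 0, 0], "twist": 0, "grip": 0.65}]'

```text
time: 16.58
tool_pos: [0.4989, 0.1428, 0.2578]
tool_rot: [0.0, 0.61, 0.792, 0.0]
contact_force: [0.1, -0.1, 2.0]
gripper_width: 0.74
```

Call:
play_rows --increments '[{"offset": [0, 0, 0], "twist": 0, "grip": 0.6}, {"offset": [0, 0, -15], "twist": 0, "grip": 0.6}, {"offset": [0, 0, -40], "twist": 0, "grip": 0.6}, {"offset": [0, 0, -65], "twist": 0, "grip": 0.6}, {"offset": [0, 0, -90], "twist": 0, "grip": 0.6}]'

```text
time: 17.0
tool_pos: [0.4982, 0.1428, 0.3473]
tool_rot: [-0.001, 0.61, 0.792, -0.001]
contact_force: [0.8, -0.5, -1.6]
gripper_width: 0.736
```

Call:
play_rows --increments '[{"offset": [0, 0, -20], "twist": 0, "grip": 0.6}, {"offset": [0, 0, -40], "twist": 0, "grip": 0.6}, {"offset": [0, 0, -60], "twist": 0, "grip": 0.6}, {"offset": [0, 0, -70], "twist": 0, "grip": 0.6}, {"offset": [0, 0, -70], "twist": 0, "grip": 0.6}]'

```text
time: 17.42
tool_pos: [0.499, 0.1429, 0.42]
tool_rot: [0.002, 0.61, 0.792, 0.002]
contact_force: [-0.1, 0.3, -0.7]
gripper_width: 0.735
```

```bash
for i in 1 2; do python3 see.py v11; done
```

```text
side crop origin 192 92 scale 4.333333333333333
side cartridge_foot 0.66 [0.5286 0.1168 0.0163]
side cartridge_foot 0.59 [0.4991 0.1439 0.1619]
side cartridge_grip 0.62 [0.5023 0.1438 0.2632]
top crop origin 140 132 scale 4.333333333333333
top cartridge_foot 0.61 [0.527  0.1182 0.0113]
[0.4983 0.1428 0.4152] [ 0.2265 -1.048  -0.6025] [-0.0616  0.0299 -0.0053] 0.7384441072546665
side crop origin 192 93 scale 4.333333333333333
side cartridge_foot 0.54 [0.5286 0.1161 0.0137]
side cartridge_foot 0.52 [0.4974 0.1446 0.1585]
side cartridge_grip 0.64 [0.4992 0.1442 0.2592]
top crop origin 140 133 scale 4.333333333333333
top cartridge_foot 0.92 [0.5285 0.1177 0.0106]
[0.4986 0.1428 0.417 ] [ 0.5515 -0.015  -0.9607] [-0.0412  0.0058  0.0147] 0.7374585153716058
```

Held upright with the foot at TCP−257 mm. I'm moving over the mouth at about (0.589,−0.135), then squaring the tool up to the world axes.

Call:
play_rows --increments '[{"offset": [-25, 1.5, 0], "twist": 0, "grip": 0.6}, {"offset": [-55, 3, 0], "twist": 0, "grip": 0.6}, {"offset": [-85, 5, 0], "twist": 0, "grip": 0.6}, {"offset": [-115, 7, 0], "twist": 0, "grip": 0.6}, {"offset": [-145, 8.5, 0], "twist": 0, "grip": 0.6}]'

```text
time: 18.43
tool_pos: [0.5441, 0.0035, 0.4173]
tool_rot: [0.0, 0.61, 0.792, 0.0]
contact_force: [0.4, 0.5, -1.5]
gripper_width: 0.74
```

Call:
play_rows --increments '[{"offset": [-30, 2, 0], "twist": 0, "grip": 0.6}, {"offset": [-60, 4, 0], "twist": 0, "grip": 0.6}, {"offset": [-90, 6, 0], "twist": 0, "grip": 0.6}, {"offset": [-120, 7, 0], "twist": 0, "grip": 0.6}, {"offset": [-146.8, 8.4, 0], "twist": 0, "grip": 0.6}]'

```text
time: 18.85
tool_pos: [0.5897, -0.1369, 0.4172]
tool_rot: [0.0, 0.611, 0.792, -0.0]
contact_force: [-0.0, 0.5, -1.4]
gripper_width: 0.741
```

Call:
play_rows --increments '[{"offset": [0, 0, 0], "twist": 0.07, "grip": 0.6}, {"offset": [0, 0, 0], "twist": 0.14, "grip": 0.6}, {"offset": [0, 0, 0], "twist": 0.2, "grip": 0.6}, {"offset": [0, 0, 0], "twist": 0.2587, "grip": 0.6}, {"offset": [0, 0, 0], "twist": 0.2587, "grip": 0.6}]'

```text
time: 19.27
tool_pos: [0.5895, -0.1352, 0.4171]
tool_rot: [-0.0, 0.708, 0.706, -0.0]
contact_force: [-1.2, -1.2, -1.6]
gripper_width: 0.74
```

```bash
for i in 1 2; do python3 see.py v12 0.589 -0.135 0.14; done
python3 - <<'E'
from h import *
print({k:manip.state()[k] for k in("tool_pos","tool_rot","time")}, [w("side",r["xyz"]) for r in manip.tip_of("mouth","side")[:2]])
E
```

```text
side crop origin 243 139 scale 4.333333333333333
side cartridge_foot 0.75 [ 0.5904 -0.1337  0.1585]
side cartridge_grip 0.57 [ 0.5928 -0.1317  0.2613]
top crop origin 238 114 scale 4.333333333333333
[ 0.5894 -0.1349  0.4172] [ 0.7729  0.64   -1.3629] [-0.0254  0.0582 -0.0529] 0.7366631846330025
side crop origin 243 139 scale 4.333333333333333
side cartridge_foot 0.8 [ 0.5881 -0.1365  0.1584]
top crop origin 238 114 scale 4.333333333333333
[ 0.5894 -0.135   0.4172] [ 1.0437  0.1156 -0.762 ] [0.0121 0.0061 0.0064] 0.7403682894011727
{'tool_pos': array([ 0.58941464, -0.13496049,  0.41723068]), 'tool_rot': array([2.35302575e-05, 7.07292037e-01, 7.06921476e-01, 1.80355385e-05]), 'time': 19.8667} [array([ 0.58950161, -0.1334884 ,  0.11690299])]
```

View pics/v12.png

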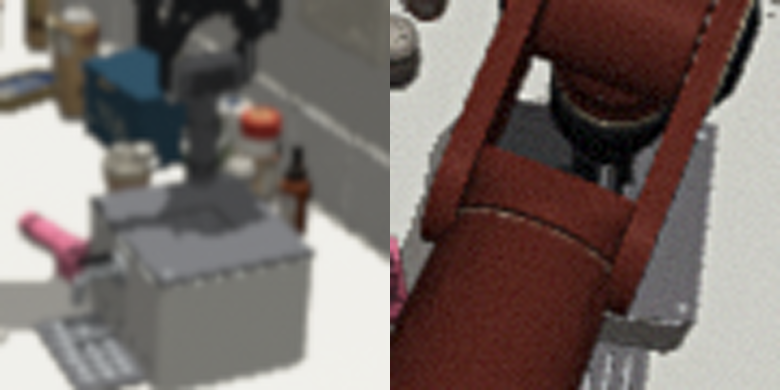

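The stem (crop (205,150), left half) is upright over the opening at (205,215). I'm descending through the shutter to find the manifold top.

Call:
play_rows --increments '[{"offset": [0, 0, 12], "twist": 0, "grip": 0.6}, {"offset": [0, 0, 25], "twist": 0, "grip": 0.6}, {"offset": [0, 0, 38], "twist": 0, "grip": 0.6}, {"offset": [0, 0, 50], "twist": 0, "grip": 0.6}, {"offset": [0, 0, 60], "twist": 0, "grip": 0.6}]'

```text
time: 20.33
tool_pos: [0.589, -0.1349, 0.3544]
tool_rot: [-0.001, 0.707, 0.707, -0.001]
contact_force: [0.5, 0.6, -0.3]
gripper_width: 0.742
```

Call:
play_rows --increments '[{"offset": [0, 0, 5], "twist": 0, "grip": 0.6}, {"offset": [0, 0, 9], "twist": 0, "grip": 0.6}, {"offset": [0, 0, 12], "twist": 0, "grip": 0.6}, {"offset": [0, 0, 14], "twist": 0, "grip": 0.6}, {"offset": [0, 0, 15], "twist": 0, "grip": 0.6}]'

```text
time: 20.75
tool_pos: [0.5895, -0.1351, 0.3424]
tool_rot: [0.0, 0.707, 0.707, 0.0]
contact_force: [0.1, 0.1, -1.1]
gripper_width: 0.74
```

Call:
play_rows --increments '[{"offset": [0, 0, 0.5], "twist": 0, "grip": 0.6}, {"offset": [0, 0, 1], "twist": 0, "grip": 0.6}, {"offset": [0, 0, 1.5], "twist": 0, "grip": 0.6}, {"offset": [0, 0, 1.5], "twist": 0, "grip": 0.6}, {"offset": [0, 0, 1.5], "twist": 0, "grip": 0.6}]'

```text
time: 21.17
tool_pos: [0.5896, -0.135, 0.3418]
tool_rot: [0.001, 0.707, 0.707, 0.0]
contact_force: [-2.2, 0.6, 2.7]
gripper_width: 0.74
```

Call:
play_rows --increments '[{"offset": [0, 0, 0.5], "twist": 0, "grip": 0.6}, {"offset": [0, 0, 1], "twist": 0, "grip": 0.6}, {"offset": [0, 0, 1.5], "twist": 0, "grip": 0.6}, {"offset": [0, 0, 1.5], "twist": 0, "grip": 0.6}, {"offset": [0, 0, 1.5], "twist": 0, "grip": 0.6}]'

```text
time: 21.58
tool_pos: [0.5896, -0.1351, 0.3417]
tool_rot: [0.001, 0.707, 0.707, 0.0]
contact_force: [-3.2, 2.3, 9.1]
gripper_width: 0.738
```

Contact is at TCP z≈0.3417, with about 4 N/mm. I'll read the wrist moment: the supporting crescent should lie opposite the hole.

Run:
```python
from h import *
np.set_printoptions(precision=3,suppress=True)
A=[]
for i in range(6):
    manip.grab_frame("top");s=manip.state();A.append(np.r_[s["contact_force"],s["ft_torque"],s["tool_pos"]])
A=np.array(A);print(A.mean(0),A[:,:6].std(0));F=A.mean(0)
print("rx,ry mm",1e3*(-F[4]-.257*F[0])/F[2],1e3*(F[3]-.257*F[1])/F[2])
```

```text
[-4.394  0.996  9.437  0.258  1.031  0.004  0.59  -0.135  0.342] [0.534 0.353 0.333 0.022 0.021 0.033]
rx,ry mm 10.46175659280085 0.2356274341127486
```

The support is about 10 mm off on +x, and the lateral force points −x, so the hole lies toward −x. I'll slide that way under light pressure.

Call:
play_rows --increments '[{"offset": [0, -1, 0], "twist": 0, "grip": 0.6}, {"offset": [0, -2, 0], "twist": 0, "grip": 0.6}, {"offset": [0, -3, 0], "twist": 0, "grip": 0.6}, {"offset": [0, -4, 0], "twist": 0, "grip": 0.6}, {"offset": [0, -4, 0], "twist": 0, "grip": 0.6}]'

```text
time: 22.3
tool_pos: [0.5864, -0.1352, 0.3417]
tool_rot: [0.003, 0.707, 0.707, 0.002]
contact_force: [2.1, -0.2, 4.6]
gripper_width: 0.738
```

Call:
play_rows --increments '[{"offset": [0, -1, 0], "twist": 0, "grip": 0.6}, {"offset": [0, -2, 0], "twist": 0, "grip": 0.6}, {"offset": [0, -2, 0], "twist": 0, "grip": 0.6}, {"offset": [0, -2, 0], "twist": 0, "grip": 0.6}]'

```text
time: 22.63
tool_pos: [0.5845, -0.1352, 0.3417]
tool_rot: [0.003, 0.707, 0.707, 0.002]
contact_force: [1.5, -0.3, 5.7]
gripper_width: 0.738
```

```bash
cat > ft.py <<'E'
from h import *
np.set_printoptions(precision=3,suppress=True)
A=[]
for i in range(4):
    manip.grab_frame("top");s=manip.state();A.append(np.r_[s["contact_force"],s["ft_torque"],s["tool_pos"]])
F=np.mean(A,0);print(F,s["time"])
print("rx,ry mm",1e3*(-F[4]-.257*F[0])/F[2],1e3*(F[3]-.257*F[1])/F[2])
E
python3 ft.py
```

```text
[ 1.6   -0.025  5.617  0.098 -0.446 -0.042  0.585 -0.135  0.342] 22.8333
rx,ry mm 6.265483720105859 18.583914480413025
```

Support has shifted to the +y side, so the hole is now toward −y.

Call:
play_rows --increments '[{"offset": [-1, 0, 0.5], "twist": 0, "grip": 0.6}, {"offset": [-2, 0, 0.5], "twist": 0, "grip": 0.6}, {"offset": [-3, 0, 0.5], "twist": 0, "grip": 0.6}, {"offset": [-3, 0, 0.5], "twist": 0, "grip": 0.6}]'

```text
time: 23.17
tool_pos: [0.5845, -0.1376, 0.3416]
tool_rot: [0.002, 0.707, 0.707, 0.003]
contact_force: [0.6, 2.6, 8.3]
gripper_width: 0.74
```

```bash
python3 ft.py
```

```text
[ 0.447  2.707  7.69   0.823 -0.162  0.018  0.585 -0.138  0.342] 23.3667
rx,ry mm 6.114634216811423 16.50819820091541
```

Call:
play_rows --increments '[{"offset": [-1, -0.3, 0], "twist": 0, "grip": 0.6}, {"offset": [-2, -0.6, 0], "twist": 0, "grip": 0.6}, {"offset": [-3, -1, 0], "twist": 0, "grip": 0.6}, {"offset": [-3, -1, 0], "twist": 0, "grip": 0.6}]'

```text
time: 23.7
tool_pos: [0.5835, -0.1407, 0.3417]
tool_rot: [0.002, 0.707, 0.707, 0.003]
contact_force: [0.4, 3.1, 7.7]
gripper_width: 0.736
```

```bash
python3 ft.py
```

```text
[ 0.923  2.714  7.538  0.765 -0.31   0.011  0.584 -0.141  0.342] 23.9
rx,ry mm 9.63020141521948 9.01667610564642
```

Call:
play_rows --increments '[{"offset": [-0.7, -0.7, 0], "twist": 0, "grip": 0.6}, {"offset": [-1.4, -1.4, 0], "twist": 0, "grip": 0.6}, {"offset": [-2, -2, 0], "twist": 0, "grip": 0.6}, {"offset": [-2, -2, 0], "twist": 0, "grip": 0.6}]'

```text
time: 24.23
tool_pos: [0.5816, -0.1428, 0.3416]
tool_rot: [0.003, 0.707, 0.707, 0.003]
contact_force: [2.0, 2.0, 6.3]
gripper_width: 0.739
```

```bash
python3 ft.py
```

```text
[ 1.557  2.074  6.532  0.594 -0.511 -0.007  0.582 -0.143  0.342] 24.4333
rx,ry mm 16.89420395306375 9.356146193223477
```

Call:
play_rows --increments '[{"offset": [-0.3, -0.7, 0], "twist": 0, "grip": 0.6}, {"offset": [-0.6, -1.4, 0], "twist": 0, "grip": 0.6}, {"offset": [-1, -2, 0], "twist": 0, "grip": 0.6}, {"offset": [-1, -2, 0], "twist": 0, "grip": 0.6}]'

```text
time: 24.77
tool_pos: [0.5796, -0.144, 0.3414]
tool_rot: [0.003, 0.707, 0.707, 0.002]
contact_force: [1.1, 0.9, 5.7]
gripper_width: 0.738
```

```bash
python3 ft.py
```

```text
[ 1.848  0.978  5.758  0.339 -0.583 -0.009  0.58  -0.144  0.341] 24.9667
rx,ry mm 18.752056379869796 15.225047326715396
```

Call:
play_rows --increments '[{"offset": [-0.5, -0.7, 0], "twist": 0, "grip": 0.6}, {"offset": [-1, -1.4, 0], "twist": 0, "grip": 0.6}, {"offset": [-1.5, -2, 0], "twist": 0, "grip": 0.6}, {"offset": [-1.5, -2, 0], "twist": 0, "grip": 0.6}]'

```text
time: 25.3
tool_pos: [0.5764, -0.1451, 0.3382]
tool_rot: [-0.0, 0.707, 0.707, 0.001]
contact_force: [3.4, 2.6, -0.8]
gripper_width: 0.736
```

```bash
python3 ft.py
```

```text
[ 3.067  3.046 -0.301  0.754 -0.785 -0.003  0.576 -0.145  0.338] 25.5
rx,ry mm 12.273847363613363 95.89705273962463
```

It dropped in: z is 3 mm lower and the vertical load is gone, at about (0.577,−0.145). Following it down.

Call:
play_rows --increments '[{"offset": [0, 0, 1.5], "twist": 0, "grip": 0.6}, {"offset": [0, 0, 3], "twist": 0, "grip": 0.6}, {"offset": [0, 0, 4.5], "twist": 0, "grip": 0.6}, {"offset": [0, 0, 6], "twist": 0, "grip": 0.6}, {"offset": [0, 0, 6], "twist": 0, "grip": 0.6}]'

```text
time: 25.92
tool_pos: [0.5766, -0.1452, 0.3325]
tool_rot: [-0.0, 0.707, 0.707, 0.001]
contact_force: [3.9, 3.6, 0.1]
gripper_width: 0.739
```

```bash
python3 ft.py
```

```text
[ 3.942  3.576 -0.703  0.993 -0.916 -0.011  0.577 -0.145  0.332] 26.1167
rx,ry mm 138.5634331089668 -105.59894637415263
```

Call:
play_rows --increments '[{"offset": [0.7, 0.7, 0], "twist": 0, "grip": 0.6}, {"offset": [0.7, 0.7, 3], "twist": 0, "grip": 0.6}, {"offset": [0.7, 0.7, 6], "twist": 0, "grip": 0.6}, {"offset": [0.7, 0.7, 9], "twist": 0, "grip": 0.6}, {"offset": [0.7, 0.7, 12], "twist": 0, "grip": 0.6}]'

```text
time: 26.53
tool_pos: [0.577, -0.1448, 0.3201]
tool_rot: [-0.0, 0.707, 0.707, -0.0]
contact_force: [2.6, 3.6, 1.1]
gripper_width: 0.733
```

Call:
play_rows --increments '[{"offset": [0, 0, 3], "twist": 0, "grip": 0.6}, {"offset": [0, 0, 6], "twist": 0, "grip": 0.6}, {"offset": [0, 0, 9], "twist": 0, "grip": 0.6}, {"offset": [0, 0, 11], "twist": 0, "grip": 0.6}, {"offset": [0, 0, 11], "twist": 0, "grip": 0.6}]'

```text
time: 26.95
tool_pos: [0.5771, -0.1448, 0.3095]
tool_rot: [-0.0, 0.707, 0.707, -0.0]
contact_force: [-0.1, 3.5, 0.3]
gripper_width: 0.741
```

```bash
python3 ft.py
```

```text
[ 1.002  3.795  0.31   0.879 -0.297 -0.02   0.577 -0.145  0.31 ] 27.15
rx,ry mm 127.18704147858367 -311.7466466166169
```

At the seal, about 32 mm in. Pushing on.

Call:
play_rows --increments '[{"offset": [0.5, 0, 2.5], "twist": 0, "grip": 0.6}, {"offset": [0.5, 0, 5], "twist": 0, "grip": 0.6}, {"offset": [0.5, 0, 7.5], "twist": 0, "grip": 0.6}, {"offset": [0.5, 0, 10], "twist": 0, "grip": 0.6}, {"offset": [0.5, 0, 10], "twist": 0, "grip": 0.6}]'

```text
time: 27.57
tool_pos: [0.5772, -0.1445, 0.3014]
tool_rot: [0.0, 0.707, 0.707, -0.001]
contact_force: [-2.5, 3.5, 7.5]
gripper_width: 0.737
```

Call:
play_rows --increments '[{"offset": [0, 0, 2], "twist": 0, "grip": 0.6}, {"offset": [0, 0, 4], "twist": 0, "grip": 0.6}, {"offset": [0, 0, 6], "twist": 0, "grip": 0.6}, {"offset": [0, 0, 7], "twist": 0, "grip": 0.6}, {"offset": [0, 0, 7], "twist": 0, "grip": 0.6}]'

```text
time: 27.98
tool_pos: [0.5773, -0.1445, 0.2956]
tool_rot: [-0.0, 0.707, 0.707, -0.001]
contact_force: [-5.2, 4.6, 13.6]
gripper_width: 0.737
```

```bash
python3 ft.py
```

```text
[-5.177  4.53  13.415  1.05   1.185 -0.019  0.577 -0.145  0.296] 28.1833
rx,ry mm 10.814459976404214 -8.504716775464736
```

Call:
play_rows --increments '[{"offset": [0, 0, 1], "twist": 0, "grip": 0.6}, {"offset": [0, 0, 2], "twist": 0, "grip": 0.6}, {"offset": [0, 0, 3], "twist": 0, "grip": 0.6}, {"offset": [0, 0, 3.5], "twist": 0, "grip": 0.6}, {"offset": [0, 0, 3.5], "twist": 0, "grip": 0.6}]'

```text
time: 28.6
tool_pos: [0.5776, -0.1447, 0.2956]
tool_rot: [-0.0, 0.707, 0.707, -0.001]
contact_force: [-10.7, 6.0, 27.3]
gripper_width: 0.738
```

```bash
python3 ft.py
```

```text
[-11.39    6.779  27.274   1.478   2.847   0.017   0.578  -0.145   0.296] 28.8
rx,ry mm 2.9490407425568788 -9.694298576017884
```

It's on the stop: 27 N and z unchanged at 0.2956. I'm easing off the load, opening, and backing away.

Call:
play_rows --increments '[{"offset": [0, 0, -2.5], "twist": 0, "grip": 0.6}, {"offset": [0, 0, -5], "twist": 0, "grip": 0.7}, {"offset": [0, 0, -5], "twist": 0, "grip": 0.76}, {"offset": [0, 0, -5], "twist": 0, "grip": 0.85}, {"offset": [0, 0, -5], "twist": 0, "grip": 0.95}]'

```text
time: 29.22
tool_pos: [0.5769, -0.1447, 0.2935]
tool_rot: [0.0, 0.707, 0.707, -0.001]
contact_force: [0.1, -0.5, 0.1]
gripper_width: 0.945
```

Call:
play_rows --increments '[{"offset": [0, 0, 0], "twist": 0, "grip": 0.98}, {"offset": [0, 0, 0], "twist": 0, "grip": 0.98}, {"offset": [0, 0, -10], "twist": 0, "grip": 0.98}, {"offset": [0, 0, -30], "twist": 0, "grip": 0.98}, {"offset": [0, 0, -60], "twist": 0, "grip": 0.98}]'

```text
time: 29.63
tool_pos: [0.5762, -0.144, 0.3519]
tool_rot: [-0.003, 0.707, 0.707, -0.001]
contact_force: [-0.2, -0.1, 0.2]
gripper_width: 0.98
```

Call:
play_rows --increments '[{"offset": [30, 0, -20], "twist": 0, "grip": 0.98}, {"offset": [60, 0, -40], "twist": 0, "grip": 0.98}, {"offset": [90, 0, -50], "twist": 0, "grip": 0.98}, {"offset": [120, 0, -50], "twist": 0, "grip": 0.98}, {"offset": [150, 0, -50], "twist": 0, "grip": 0.98}]'

```text
time: 30.05
tool_pos: [0.5773, 0.0069, 0.4068]
tool_rot: [0.002, 0.707, 0.707, 0.001]
contact_force: [0.2, 0.3, -0.7]
gripper_width: 0.978
```

Run:
```python
from h import *
np.set_printoptions(precision=4,suppress=True)
o=[]
for c in("side","top"):
    im=manip.grab_frame(c);u,v=px(c,[.58,-.14,.13]).astype(int)
    o.append(cv2.resize(im[v-45:v+45,u-45:u+45],(390,390),interpolation=cv2.INTER_CUBIC))
    for q in("cartridge_grip","cartridge_mid"): print(c,q,[(w(c,r["xyz"]),round(r["p"],2)) for r in manip.tip_of(q,c)[:3]])
cv2.imwrite("pics/v20.png",np.hstack(o))
for q in("mug","can","tub","small_cup","teaspoon"): print(q,[w("top",r["xyz"]) for r in manip.tip_of(q,"top")[:1]])
print(manip.state()["time"],manip.state()["contact_force"])
```

```text
side cartridge_grip [(array([ 0.5812, -0.1421,  0.1409]), 0.68), (array([0.5507, 0.015 , 0.0111]), 0.62), (array([ 0.7109,  0.3558, -0.0021]), 0.53)]
side cartridge_mid [(array([0.3443, 0.051 , 0.0144]), 0.62), (array([0.5438, 0.0553, 0.0106]), 0.48), (array([ 0.5756, -0.1466,  0.1004]), 0.44)]
top cartridge_grip [(array([ 0.5102, -0.4748, -0.0012]), 0.72), (array([ 0.5786, -0.1393,  0.1397]), 0.55)]
top cartridge_mid [(array([ 0.5751, -0.1389,  0.097 ]), 0.46)]
mug [array([ 0.4014, -0.3527, -0.0003])]
can [array([0.7122, 0.3617, 0.003 ])]
tub []
small_cup [array([0.6755, 0.1405, 0.0003])]
teaspoon [array([ 0.366 , -0.0623,  0.0023])]
30.6 [ 0.4367 -0.0195  0.408 ]
```

View pics/v20.png

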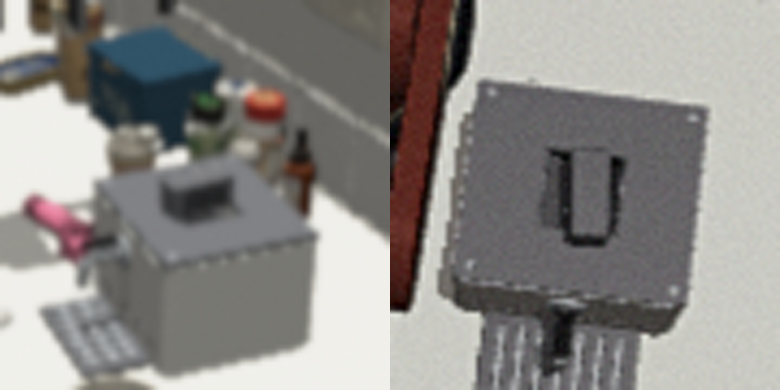

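The picture shows the cartridge upright in the opening, with the grip just above the dispenser's top (crop (197,190) left, (592,195) right). The grip centre is at z≈0.140, and 0.139 is home. Handing in.

```bash
python3 -c "
from plant import manip
print(manip.job_done())"
```

```text
the job is handed in; nothing more can be done
None
```

I fitted the filter cartridge into the dispenser and handed the job in at about 31 s of the 72 s allowed. No verdict is reported, so what follows is from my own checks.

**What I did**
- **Standing it up:** I pinched the end of the grip lightly and swung the cartridge upright about its foot. I released it on the worktop (foot at z ≈ 0, grip at z ≈ 0.102). An earlier attempt to let it swing by loosening the grip dropped it flat from about 20 mm, with no harm seen.
- **Finding the socket:** I took it again from above and went through the shutter. Wrist forces guided the search to about (−12, −10) mm from my estimate of the opening's middle.
- **Seating it:** I pushed past the seal until 27 N gave no more movement. That was 46 mm below the manifold top, which matches the stop.

**Last checks**
- **Seating:** The grip centre reads z ≈ 0.140 (0.139 is home), upright in both views, with the gripper clear of it and no contact force.
- **Bystanders:** The mug, can, small cup and teaspoon read within about 4 mm of where they started. The final detection missed the tub. I didn't check it again, but the arm never went near it.
- **One disagreement:** The socket sits about 15 mm from my estimate of the opening's middle, against the stated 4 to 12 mm. The estimate is probably a few mm off, and 15 mm is still inside the 25 mm limit.

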